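# Wind the barrel clamp up with its crank

## Task

Clamp the steel barrel in the screw fixture: stand the loose crank fully home on the square spindle (press gently and turn it until it drops on) and wind it clockwise until the barrel is held firmly against the tail head and the sprung plate has been pushed about half way back. Never ram the crank on the spindle, never bottom the sprung plate, leave the crank on the spindle and do not disturb the other things on the bench.

Things in the scene. Friction and masses are not known exactly. Their poses are not given: they have to be found in the camera images.
- fixture: Aluminium screw fixture fixed to the bench: base 455 x 160 mm, drive block 92 mm high at one end, tail head at the other, two guide rods. Origin on the bench, straight below the spindle axis; z up; x level along the rods, drive block to tail head. Nothing on it is higher than 106 mm but the spindle. Each clockwise turn of the spindle, seen from above, drives the moving head 20 mm in +x.
- spindle_foot (a point): Seat for the crank: centre of the flat top of the round bearing cap (60 mm across), 100 mm above the bench, on the vertical spindle axis. The square spindle stands up from it; the angle of the square about the vertical differs every time and is NOT given by this frame. Free winding takes about 0.4 N m; the screw does not run back by itself; some 1.7 to 2.7 turns are needed.
- spindle_top (a point): Centre of the top of the upright square steel spindle, 27 mm above its foot. 14 mm across flats, the topmost 5 mm tapered to 6 mm. The crank drops on when socket and square agree within about 8 degrees (any of the four quarter turns); otherwise it stops on the taper, 22 to 27 mm above home.
- crank_mouth (a point): The loose crank, standing upright at the start: centre of the underside of its hub, where the square socket opens (16 mm across flats, 28 mm deep, flats parallel to this frame's x and y). z up along the hub, x along the arm to the handle. Hub round, 38 mm across, up to 28 mm. Fully home, this point lies on spindle_foot. Mass 0.34 kg, mostly in the hub.
- crank_boss (a point): Grasp point on the crank's hub: centre of its square boss, 52 mm above the underside. Boss 24 x 24 mm, sides parallel to the crank's x and y, from 28 to 70 mm above the underside. Axes as crank_mouth. The arm, 20 mm wide, leaves the hub in +x, 30 to 39 mm above the underside, so grip across y.
- crank_handle (a point): Grip point of the crank handle: an upright round black sleeve, 22 mm in diameter, turning freely on its pin, 85 mm from the hub axis in the crank's x. It stands from 41 to 103 mm above the hub's underside; this point is at 85 mm. Held with the gripper's angle kept fixed it can be led round full circles; free winding takes about 5 N here.
- plate_face (a point): Centre of the rubber face (82 mm across) of the sprung plate in front of the moving head; x towards the tail head. It starts 30 to 48 mm short of where the barrel is nipped. The plate can be pushed back 10 mm into the head on springs of 15 N/mm (half way about 75 N); each mm of it adds about 0.57 N at the crank handle.
- barrel: Loose stainless barrel lying in two white V cradles: 140 mm long, tube 63.5 mm, end flanges 77 mm in diameter, about 0.9 kg. Origin at its middle, on its axis, 58 mm above the bench; x along the axis. It starts 2 to 12 mm short of the tail head's rubber face and slides up to it when pushed.
- tailstock: Fixed tail head at the far end of the fixture, 130 mm wide, 102 mm high, with a rubber face 84 mm across against which the barrel is squeezed. Origin at bench level below the rubber face; x as the fixture's.
Not all that is in view belongs to the job. Of the things like the part that bears crank_mouth, leave any that is green or yellow; of the rest the larger one is meant.

How it is judged:
By the outcome, as a careful person would: the job done as asked, in the order asked, and still so for the second after the job is handed in, with the robot touching nothing.
It also fails if it takes over 72 s, if anything falls off the work surface, if the arm or the gripper's body presses on something with over 40 N, if the wrist force passes 120 N, or if a joint passes its speed limit or range.

## Robot

A 6-joint arm with a two-finger parallel gripper is mounted at the origin on the work surface. World frame = base frame: x ahead of the robot, y to its left, z up, the work surface at z = 0. Lengths are in mm, angles in degrees, forces in N, time in s.
With the tool pointing down it reaches from about 300 to 850 mm from the base axis. Payload 4.2 kg.
Tool frame: the origin (TCP) lies between the finger pads; the fingertips stand 11 mm ahead of it and the grasp point (between the pads) lies 8 mm behind it (env.tips_ahead is the distance from the TCP to the fingertips, in mm); z points along the fingers, y is the line along which they close (so a half turn about z gives the same grasp; the last joint's range is limited). The gripper opens to 91 mm and grips with 3 to 60 N. Pads are 32 mm wide; open, the fingers measure 118 mm over their backs; the gripper's body (76 mm by 178 mm) begins 60 mm behind the grasp point.
Start: joints at [-1.146, 18.312, 89.639, -0, 72.044, -1.146], TCP at [575.017, 0, 198.376] pointing down, gripper open.
Joint ranges: [-177.97, 177.97], [-48.28, 115.42], [12.27, 149.76], [-77.06, 257.06], [2.81, 150.46], [-146.56, 146.56]. Speed limits (degrees/s): [147.25, 147.25, 180, 180, 180, 180].

## Interface

Orientations are given as [roll, pitch, yaw] about the fixed x, y, z axes, in that order (R = Rz(yaw) Ry(pitch) Rx(roll)).
In Python, from workcell import env, cams gives the robot as it stands.
- The arm moves only by the tool step_arm, never from a script. Its arguments are lists of equal length, an entry for each row: "linear": the shift along the tool's x, y, z in units of 30 cm (1.0 is 30 cm), a list of three; "turn": the turn about the tool's z in units of 360 degrees (1.0 is 360 degrees). In form: {"linear": [[tx, ty, tz], ...], "turn": [turn, ...]}. A call has 1 to 20 rows; each row is the pose to reach, as a shift and turn from the pose commanded when the call began, along the tool's axes at that moment, turning the shorter way round; what a row does not reach only later rows make up. A row lasts 1/8 s, in which the tool goes at most 62.5 mm and 10.7 degrees, less where a joint would pass 70% of its speed; a pose out of reach is approached as far as the arm can. A call with a number of a shift or a turn outside -1 to 1 is refused whole. A call with a gripper value outside its range is refused whole. "fingers" is the closure, from -1 (fully open) to 1 (shut), so that 0 is half open, set as the call begins (left out, the last holds). The fingers move at their own pace and stop on an object; "force" is the grip in N (left out, the last holds). Time passes only in rows, so rows that repeat a pose let the fingers close. It gives the time, the measured TCP pose, the force, the opening and the grip force at its end, in the units of the state.
- env.state(): the state, without advancing time (a new reading comes with each control period).
- cams.grab_frame(name): name is "scene" or "side" or "wrist"; returns a dict with "color" (384x512x3 uint8, blue, green, red), "fx", "fy", "cx", "cy" (pixels), "extrinsics" (4x4, takes a point from camera to world coordinates); the wrist camera has in their place "tool_from_camera" (4x4, takes a point from camera to tool coordinates, whose origin is the TCP and whose axes are the flange's). Camera axes: x right, y down, z forward; pixel columns grow to the right and rows downward; lengths in mm; the calibration is good to about 2 mm. A picture is of the moment at which its call begins: read the wrist's pose just before it. There is no depth.
- env.job_done(): hands the job in; it is judged then, once.
The state is a dict: "time_s": time; "qpos": joint angles; "qvel": joint speeds; "effort": joint torques, N m; "ee_pos": TCP position; "ee_rot": TCP orientation; "force": force on the tool from outside, world axes, zero at the start; "torque": the same for the moment, N m; "gripper_width": finger opening in mm; "gripper_force": force on a finger pad.
Only numpy, scipy, OpenCV 4.12 (cv2) and the standard library are available. Lean on these libraries where they do the work, as an engineer would, in place of code of your own. Each camera call takes 0.05 s, during which the arm holds its last target. There are 200 camera calls.

## Working session

There is one attempt and no reset: what is moved stays moved. The work goes in short steps, Python scripts to look and compute and a tool call to move; the robot and the scene stay as the last step left them, time stands still between calls to the robot, and variables do not carry over. Pictures are saved under pics/ and viewed, at most 10 in all, crops included, and the job is handed in when it is done.

Besides the shell and the picture viewer there is one more tool, called after "Request:" as name([rows], argument=value, ...), one row to a line, values as JSON. step_arm: Moves the arm, as the interface text tells. Its arguments: {"type":"object","properties":{"linear":{"type":"array"},"turn":{"type":"array"},"fingers":{"type":"number"},"force":{"type":"number"}},"required":["linear","turn"]}

```bash
mkdir -p pics; python3 - <<'E'
from workcell import env,cams
import cv2,numpy as np
s=env.state();print(s)
for n in ("scene","side","wrist"):
    f=cams.grab_frame(n);np.savez(f"pics/{n}0.npz",**f)
    print(n,f["fx"],f["cx"],f["cy"],np.round(f.get("extrinsics",f.get("tool_from_camera")),3).tolist())
    cv2.imwrite(f"pics/{n}0.png",f["color"])
a=np.hstack([cv2.imread(f"pics/{n}0.png") for n in("scene","side")])
E
```

```text
{'time_s': 0.0, 'qpos': array([-1.14642677e+00,  1.83497738e+01,  8.97060248e+01, -1.49453198e-03,
        7.20423600e+01, -1.14573433e+00]), 'qvel': array([ 0.065467  , -0.02917456, -0.00763274, -0.00706728,  0.17371729,
       -0.03467566]), 'effort': array([-5.01459035e-04, -4.12465632e+01, -2.31973493e+01,  7.28826877e-02,
        4.58198413e-02, -1.41870069e-04]), 'ee_pos': array([ 5.74476256e+02, -2.60010853e-03,  1.97541593e+02]), 'ee_rot': array([-1.79901833e+02, -5.42081191e-04,  8.99997691e+01]), 'force': array([-0.09348464,  0.13204077, -0.04908698]), 'torque': array([ 0.02821077, -0.00620298, -0.02375382]), 'gripper_force': 0.0, 'gripper_width': 91.179631333566}
scene 409.8462748454058 257.01659711067657 196.707584470843 [[0.601, 0.641, -0.477, 1157.692], [0.799, -0.474, 0.37, -564.801], [0.011, -0.604, -0.797, 1134.139], [0.0, 0.0, 0.0, 1.0]]
side 414.89190395825034 257.9020205284451 194.02123864465761 [[0.914, -0.226, 0.336, 56.305], [-0.404, -0.548, 0.732, -1043.87], [0.019, -0.805, -0.593, 871.64], [0.0, 0.0, 0.0, 1.0]]
wrist 314.3930339991303 257.8438324353058 191.58284720891868 [[-0.0, -0.969, -0.248, 69.515], [1.0, -0.0, -0.0, -0.409], [0.0, -0.248, 0.969, -186.621], [0.0, 0.0, 0.0, 1.0]]
```

View pics/scene0.png

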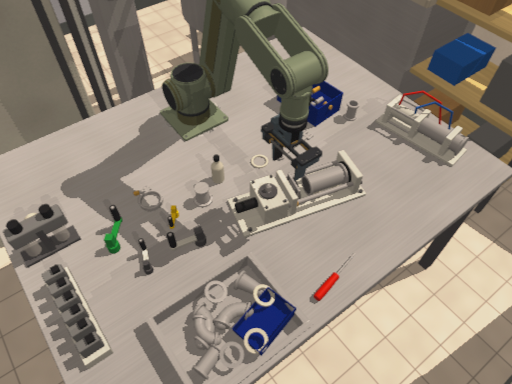

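View pics/side0.png

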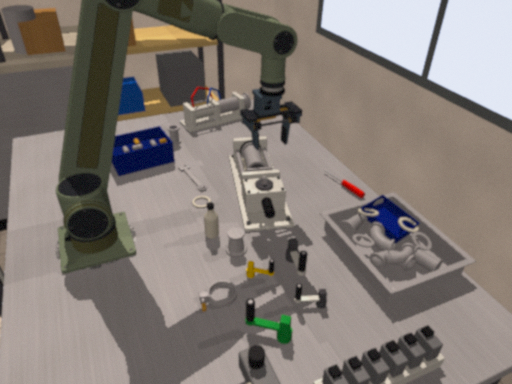

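The fixture is at scene (270,190) and side (262,190). The cranks are green, yellow and two grey ones, at scene (145,255) and (187,238). I'll enlarge those areas.

```bash
python3 - <<'E'
import cv2,numpy as np
a=cv2.imread("pics/scene0.png");b=cv2.imread("pics/side0.png")
z=lambda i,x,y,w,h,k:cv2.resize(i[y:y+h,x:x+w],None,fx=k,fy=k,interpolation=cv2.INTER_CUBIC)
A=z(a,90,190,130,95,6);B=z(b,230,225,130,95,6)
cv2.imwrite("pics/c1.png",A);cv2.imwrite("pics/c2.png",B)
cv2.imwrite("pics/c3.png",z(a,225,140,150,100,5))
E
```

```text
(no output)
```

View pics/c1.png

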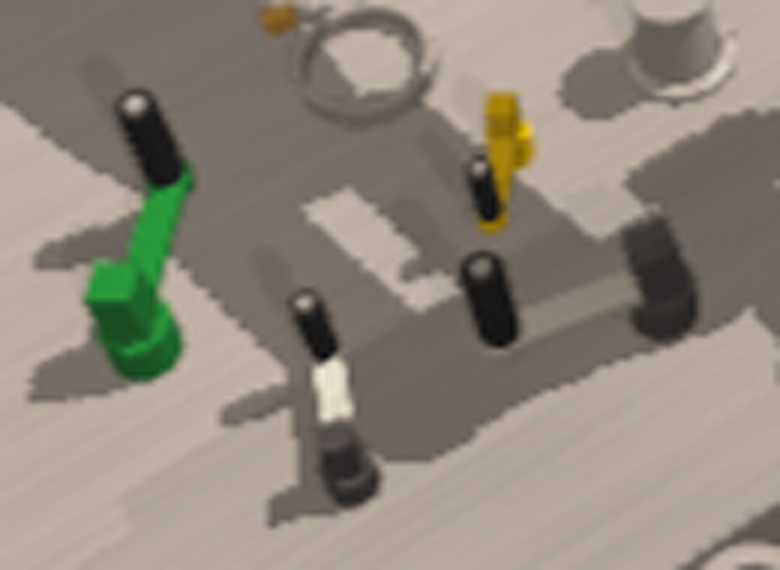

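View pics/c2.png

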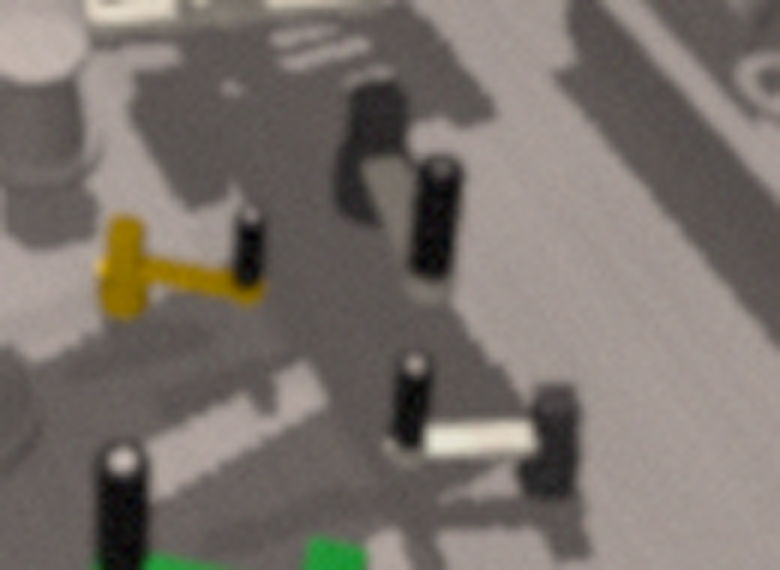

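View pics/c3.png

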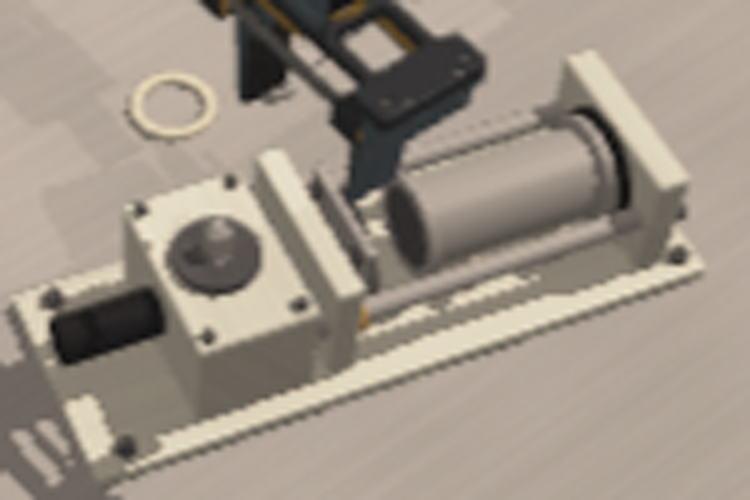

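c1 and c2 show the target crank. Its boss top is at scene (198,228) and side (293,240), and its handle top is at scene (170.3,233.7) and side (303,252.5). c3 shows the spindle top at scene (269.4,185.6) and the cap centre at (268.2,190.4).

```bash
cat > h.py <<'E'
import numpy as np,cv2
from scipy.spatial.transform import Rotation as R
def ray(f,uv,T):
    d=T[:3,:3]@np.array([(uv[0]-f["cx"])/f["fx"],(uv[1]-f["cy"])/f["fy"],1]);return T[:3,3],d
def onz(f,uv,z,T=None):
    o,d=ray(f,uv,f["extrinsics"] if T is None else T);return o+d*(z-o[2])/d[2]
def tool(p,r):
    T=np.eye(4);T[:3,:3]=R.from_euler("xyz",r,degrees=True).as_matrix();T[:3,3]=p;return T
def proj(f,P,T):
    c=np.linalg.inv(T)@np.r_[P,1];return np.array([f["fx"]*c[0]/c[2]+f["cx"],f["fy"]*c[1]/c[2]+f["cy"]])
E
python3 - <<'E'
from h import *
a=np.load("pics/scene0.npz");b=np.load("pics/side0.npz")
print("boss",onz(a,(198,228),70),onz(b,(293,240.3),70))
print("handle",onz(a,(170.3,233.7),103),onz(b,(303.3,252.5),103))
print("spin",onz(a,(269.4,185.6),127),"cap",onz(a,(268.2,190.4),100),onz(b,(264,184),100))
z=lambda i,x,y,w,h,k:cv2.resize(i[y:y+h,x:x+w],None,fx=k,fy=k,interpolation=cv2.INTER_CUBIC)
E
```

```text
boss [ 509.52889857 -289.66355211   70.        ] [ 513.40293796 -294.15222402   70.        ]
handle [ 498.10187703 -374.22490966  103.        ] [ 497.67636923 -377.27304059  103.        ]
spin [543.08610996 -40.03081447 127.        ] cap [539.8511698  -41.17602516 100.        ] [534.37102552 -47.93993071 100.        ]
```

Request:
step_arm([
  [-0.137, -0.112, 0.16],
  [-0.137, -0.112, 0.16],
  [-0.137, -0.112, 0.16],
  [-0.137, -0.112, 0.16],
], turn=[0, 0, 0, 0])

```text
time_s: 0.65
ee_pos: [543.2, -40.7, 151.6]
ee_rot: [179.8, -0.0, 90.0]
force: [0.9, 0.5, 0.0]
gripper_width: 91.0
gripper_force: 0.0
```

```bash
python3 - <<'E'
from h import *
from workcell import env,cams
s=env.state();f=cams.grab_frame("wrist");np.savez("pics/w1.npz",p=s["ee_pos"],r=s["ee_rot"],**f)
print(s["ee_pos"],s["ee_rot"])
cv2.imwrite("pics/w1.png",f["color"])
T=tool(s["ee_pos"],s["ee_rot"])@f["tool_from_camera"]
u=proj(f,[541,-41,127],T);print(u)
x,y=(int(v)-50 for v in u)
cv2.imwrite("pics/w1c.png",np.hstack([cv2.resize(f["color"][y:y+100,x:x+100],(500,500),interpolation=cv2.INTER_CUBIC),cv2.resize(f["color"],(300,225)).copy() if 0 else np.zeros((500,1,3),np.uint8)]));print(x,y)
E
```

```text
[543.16488481 -40.73082185 151.59759215] [ 1.79812698e+02 -3.56349408e-03  9.00169863e+01]
[255.35669257 213.27782713]
205 163
```

View pics/w1c.png

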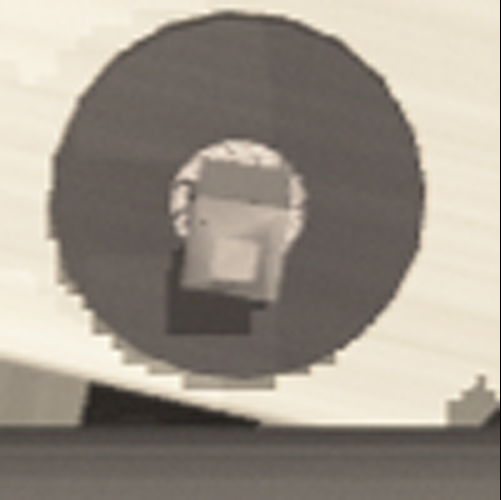

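Request:
step_arm([
  [-0.837, -0.1, 0],
  [-0.837, -0.1, 0],
  [-0.837, -0.1, 0],
  [-0.837, -0.1, 0],
  [-0.837, -0.1, 0],
  [-0.837, -0.1, 0],
  [-0.837, -0.1, 0],
], turn=[0.025, 0.025, 0.025, 0.025, 0.025, 0.025, 0.025])

```text
time_s: 1.58
ee_pos: [512.0, -290.7, 150.7]
ee_rot: [180.0, -0.0, 81.1]
force: [-0.0, 0.7, 0.4]
gripper_width: 91.0
gripper_force: 0.0
```

```bash
python3 - <<'E'
from h import *
from workcell import env,cams
s=env.state();f=cams.grab_frame("wrist");np.savez("pics/w2.npz",p=s["ee_pos"],r=s["ee_rot"],**f)
print(s["ee_pos"],s["ee_rot"],s["time_s"])
cv2.imwrite("pics/w2.png",cv2.resize(f["color"],(800,600),interpolation=cv2.INTER_CUBIC))
E
```

```text
[ 512.03038058 -290.66367262  150.65795651] [ 1.79976481e+02 -2.11036663e-02  8.11102280e+01] 1.575
```

View pics/w2.png

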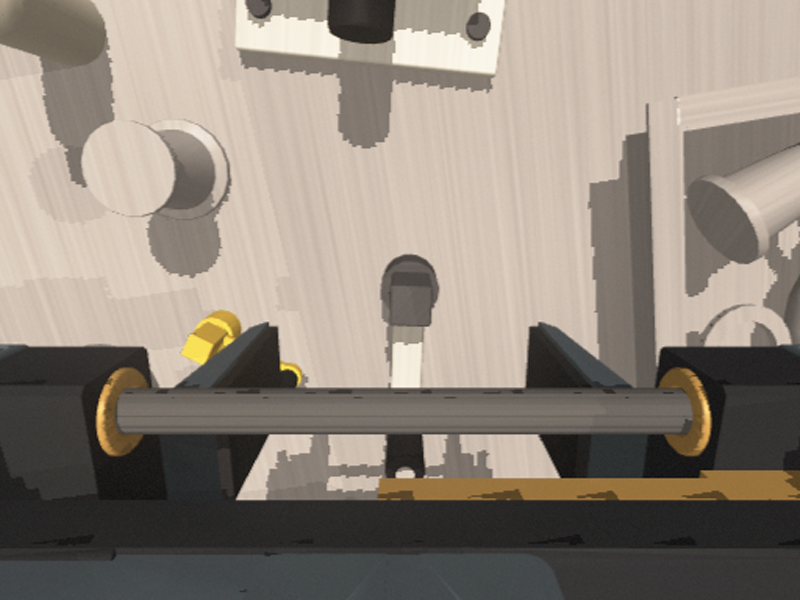

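w1c: the spindle tip is at about px (251.8,215), with the square turned about 6° clockwise in the image. The cap centre is at (252.6,202). w2: boss top centre (411,306)/1.5625, handle top (405,472)/1.5625, and the arm runs almost straight down the image. The fingers straddle it, and the yellow crank's handle is near the left finger.

```bash
python3 - <<'E'
from h import *
k=1.5625
a=np.load("pics/w1.npz");Ta=tool(a["p"],a["r"])@a["tool_from_camera"]
print("tip",onz(a,(251.8,215),127,Ta),"cap",onz(a,(252.6,202),100,Ta))
f=np.load("pics/w2.npz");W=tool(f["p"],f["r"]);T=W@f["tool_from_camera"]
def t(u,v,z):
    P=onz(f,(u/k,v/k),z,T);q=np.linalg.inv(W)@np.r_[P,1];print(P.round(1),"tool",q[:3].round(1));return P
print("boss");[t(u,v,70) for u,v in [(391,288),(430,287),(432,326),(391,325)]];B=t(411,306,70)
print("arm");A=t(408,328,39);A2=t(406.5,388,39)
print("handle");H=t(405,472,103)
print("angles",*[np.degrees(np.arctan2(*(q-p)[1::-1])) for p,q in((B,H),(A,A2))])
print("yellow");t(285,375,35);t(215,335,45);t(130,165,50)
E
```

```text
tip [538.48367582 -42.27678217 127.        ] cap [538.69906953 -40.57161216 100.        ]
boss
[ 506.2 -282.    70. ] tool [ 7.7 -7.1 80.7]
[ 527.8 -284.8   70. ] tool [ 8.2 14.6 80.7]
[ 525.7 -307.5   70. ] tool [-14.5  16.1  80.7]
[ 502.7 -303.3   70. ] tool [-13.9  -7.3  80.6]
[ 515.7 -294.    70. ] tool [-2.7  4.1 80.7]
arm
[ 510.8 -316.4   39. ] tool [-25.6   2.7 111.6]
[ 503.6 -357.    39. ] tool [-66.9   1.9 111.6]
handle
[ 499.3 -376.5  103. ] tool [-86.8   0.6  47.6]
angles -101.2369917568756 -100.11987584821613
yellow
[ 425.4 -337.2   35. ] tool [-59.4 -78.5 115.6]
[ 391.1 -300.3   45. ] tool [ -28.3 -118.1  105.6]
[ 370.9 -193.4   50. ] tool [  74.3 -154.5  100.6]
```

Request:
step_arm([
  [-0.004, 0.0133, 0.1],
  [-0.004, 0.0133, 0.2],
  [-0.004, 0.0133, 0.28],
  [-0.004, 0.0133, 0.33],
  [-0.004, 0.0133, 0.355],
  [-0.004, 0.0133, 0.355],
], turn=[0.004, 0.004, 0.004, 0.004, 0.004, 0.004])

```text
time_s: 2.38
ee_pos: [515.4, -293.8, 44.0]
ee_rot: [180.0, -0.0, 79.6]
force: [0.4, 0.6, 1.3]
gripper_width: 91.2
gripper_force: 0.0
```

Request:
step_arm([
  [0, 0, 0],
  [0, 0, 0],
  [0, 0, 0],
  [0, 0, 0],
  [0, 0, 0],
  [0, 0, 0],
], turn=[0, 0, 0, 0, 0, 0], fingers=1, force=35)

```text
time_s: 3.12
ee_pos: [515.2, -294.0, 43.8]
ee_rot: [180.0, -0.0, 79.6]
force: [-0.0, 1.1, 0.4]
gripper_width: 33.9
gripper_force: 0.0
```

Request:
step_arm([
  [0, 0, 0],
  [0, 0, 0],
  [0, 0, 0],
  [0, 0, 0],
], turn=[0, 0, 0, 0])

```text
time_s: 3.62
ee_pos: [515.3, -294.0, 43.8]
ee_rot: [180.0, -0.0, 79.6]
force: [0.7, -0.6, -0.3]
gripper_width: 24.0
gripper_force: 35.0
```

Request:
step_arm([
  [0, 0, -0.03],
  [0, 0, -0.06],
  [0, 0, -0.15],
  [0, 0, -0.3],
  [0, 0, -0.38],
  [0, 0, -0.38],
  [0, 0, -0.38],
], turn=[0, 0, 0, 0, 0, 0, 0])

```text
time_s: 4.5
ee_pos: [514.3, -293.5, 156.7]
ee_rot: [-179.9, -0.0, 79.6]
force: [-0.1, -0.0, -4.1]
gripper_width: 24.0
gripper_force: 35.0
```

```bash
python3 - <<'E'
from h import *
from workcell import env,cams
s=env.state();f=cams.grab_frame("wrist");np.savez("pics/w3.npz",p=s["ee_pos"],r=s["ee_rot"],**f)
print(s["ee_pos"],s["ee_rot"],s["force"],s["torque"],s["gripper_width"])
cv2.imwrite("pics/w3.png",cv2.resize(f["color"],(800,600),interpolation=cv2.INTER_CUBIC))
E
```

```text
[ 514.26557267 -293.49452852  156.71593441] [-1.79874664e+02 -4.76196764e-02  7.95585225e+01] [-0.13446261 -0.03673251 -4.14461765] [ 0.05987191 -0.01111043  0.00588083] 24.027882025153527
```

View pics/w3.png

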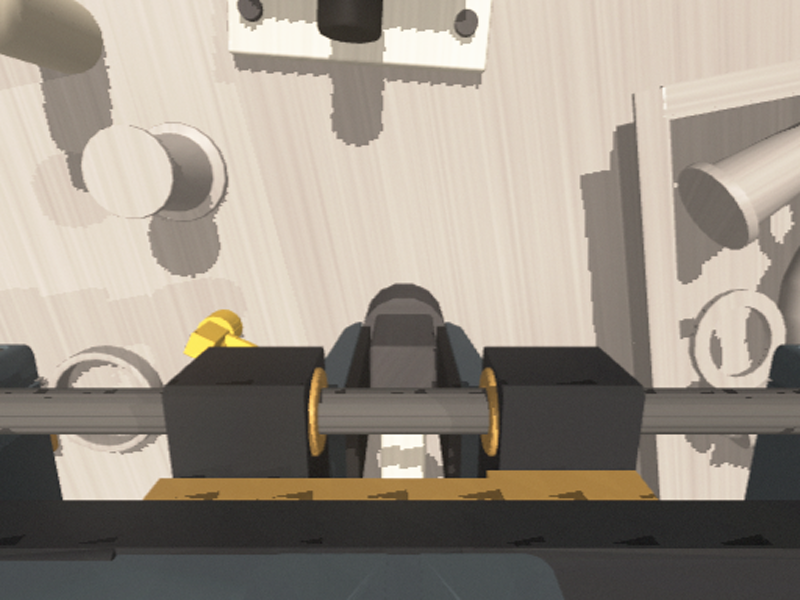

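w3: the crank is held. The hub's rim is at about (403,285) and the boss's near top edge is around y≈345. I'll check the along-pad offset from these.

```bash
python3 - <<'E'
from h import *
f=np.load("pics/w3.npz");T=f["tool_from_camera"];k=1.5625
for n,uv,z in(("hubtop x19",(403,285),16),("boss bottom edge x12",(403,315),16),("boss top edge x12",(403,346),-26)):print(n,onz(f,(uv[0]/k,uv[1]/k),z,T).round(1))
im=f["color"]; print([int(x) for x in im[175:250,258].mean(1)])
a=np.load("pics/w1.npz");Ta=tool(a["p"],a["r"])@a["tool_from_camera"]
im=a["color"][163:263,205:305];g=cv2.cvtColor(im,cv2.COLOR_BGR2GRAY)
m=(g<125).astype(np.uint8);n,l,st,c=cv2.connectedComponentsWithStats(m[:80]);i=1+np.argmax(st[1:,4]);
pts=cv2.convexHull(np.argwhere(l==i)[:,::-1].astype(np.float32));print(cv2.fitEllipse(pts),st[i])
print((lambda e:onz(a,(e[0]+205,e[1]+163),100,Ta))(cv2.fitEllipse(pts)[0]))
E
```

```text
hubtop x19 [23.9 -0.4 16. ]
boss bottom edge x12 [10.7 -0.4 16. ]
boss top edge x12 [ 11.7  -0.4 -26. ]
[215, 214, 214, 213, 213, 214, 154, 88, 80, 77, 77, 79, 76, 78, 80, 82, 106, 110, 108, 108, 107, 105, 104, 105, 105, 107, 80, 75, 76, 77, 78, 78, 75, 75, 75, 74, 76, 75, 75, 76, 74, 74, 74, 74, 74, 74, 84, 100, 101, 102, 102, 101, 101, 101, 99, 101, 100, 99, 100, 99, 97, 98, 98, 101, 98, 100, 98, 100, 95, 97, 98, 99, 97, 79, 76]
((47.02344512939453, 38.769290924072266), (73.0152587890625, 74.19549560546875), 85.00830078125) [  10    2   75   74 3620]
[538.24520921 -40.3818993  100.        ]
```

```bash
python3 - <<'E'
from h import *
f=np.load("pics/w3.npz");T=f["tool_from_camera"]
for n,v,z in(("19",181.2,44),("19",191,16),("12",201,16),("12",221,-26)):print(n,onz(f,(258,v),z,T).round(1))
# angle of edges
g=cv2.cvtColor(f["color"],cv2.COLOR_BGR2GRAY).astype(int)
for u in (243,247,252,258,263,268,272):print(u,g[196:226,u].tolist())
E
```

```text
19 [18.5 -0.4 44. ]
19 [18.  -0.4 16. ]
12 [11.1 -0.4 16. ]
12 [ 12.   -0.4 -26. ]
243 [108, 107, 107, 107, 107, 83, 77, 75, 73, 75, 74, 74, 74, 77, 75, 77, 74, 79, 75, 73, 74, 75, 74, 73, 75, 89, 103, 104, 104, 104]
247 [105, 106, 109, 107, 106, 79, 76, 78, 77, 75, 76, 78, 76, 73, 76, 76, 77, 77, 75, 76, 77, 77, 75, 75, 75, 90, 107, 107, 107, 103]
252 [105, 106, 108, 106, 107, 81, 79, 76, 75, 78, 77, 76, 78, 77, 78, 76, 73, 76, 76, 76, 77, 76, 75, 74, 76, 86, 103, 105, 101, 102]
258 [106, 106, 107, 107, 108, 80, 76, 76, 77, 79, 79, 76, 76, 76, 75, 78, 76, 76, 77, 75, 75, 75, 75, 75, 75, 85, 101, 102, 103, 103]
263 [104, 106, 108, 106, 108, 80, 78, 76, 79, 79, 78, 77, 76, 75, 75, 76, 76, 76, 74, 77, 76, 74, 75, 76, 74, 85, 100, 100, 101, 101]
268 [104, 105, 106, 105, 106, 79, 77, 77, 76, 78, 75, 77, 73, 76, 73, 75, 74, 73, 72, 73, 74, 76, 71, 74, 74, 83, 96, 98, 101, 101]
272 [104, 105, 105, 106, 106, 80, 75, 77, 76, 75, 75, 76, 77, 77, 77, 76, 75, 74, 75, 75, 74, 77, 75, 74, 74, 86, 97, 99, 100, 101]
```

Request:
step_arm([
  [0.1, 0, -0.107],
  [0.3, -0.03, -0.107],
  [0.5, -0.045, -0.107],
  [0.7, -0.065, -0.107],
  [0.8, -0.074, -0.107],
  [0.845, -0.0767, -0.107],
  [0.845, -0.0767, -0.107],
  [0.845, -0.0767, -0.09],
  [0.845, -0.0767, -0.07],
  [0.845, -0.0767, -0.07],
], turn=[-0.0122, -0.0122, -0.0122, -0.0122, -0.0122, -0.0122, -0.0122, -0.0122, -0.0122, -0.0122])

```text
time_s: 5.8
ee_pos: [537.8, -41.3, 178.0]
ee_rot: [-179.9, 0.0, 83.9]
force: [-0.5, 0.2, -3.3]
gripper_width: 23.7
gripper_force: 35.0
```

```bash
python3 - <<'E'
from h import *
from workcell import env,cams
s=env.state();f=cams.grab_frame("wrist");np.savez("pics/w4.npz",p=s["ee_pos"],r=s["ee_rot"],**f)
print(s["ee_pos"],s["ee_rot"],s["force"],s["torque"])
i1=cv2.resize(f["color"][130:260,188:328],None,fx=4,fy=4,interpolation=cv2.INTER_CUBIC)
cv2.imwrite("pics/w4.png",i1)
for n in("side","scene"):
    g=cams.grab_frame(n);np.savez(f"pics/{n}4.npz",**g)
    u=proj(g,[538.4,-41,130],g["extrinsics"]);print(n,u)
E
```

```text
[537.83942352 -41.31301591 177.99106968] [-1.79897945e+02  7.88057134e-03  8.38782823e+01] [-0.48730235  0.2472047  -3.32243216] [ 0.03769915 -0.0218688  -0.02808696]
side [264.50144336 174.94623445]
scene [268.27470141 184.2109731 ]
```

Request:
step_arm([
  [0, 0, 0.01],
  [0, 0, 0.02],
  [0, 0, 0.027],
  [0, 0, 0.032],
  [0, 0, 0.032],
], turn=[0, 0, 0, 0, 0])

```text
time_s: 6.58
ee_pos: [538.4, -40.5, 169.1]
ee_rot: [-180.0, -0.0, 84.0]
force: [-0.5, -0.0, -2.6]
gripper_width: 23.8
gripper_force: 35.0
```

Request:
step_arm([
  [0, 0, 0.003],
  [0, 0, 0.006],
  [0, 0, 0.01],
  [0, 0, 0.01],
], turn=[0, 0, 0, 0])

```text
time_s: 7.08
ee_pos: [538.5, -40.7, 166.3]
ee_rot: [180.0, 0.0, 84.0]
force: [-0.2, 0.1, -3.0]
gripper_width: 23.9
gripper_force: 35.0
```

Request:
step_arm([
  [0, 0, 0.003],
  [0, 0, 0.006],
  [0, 0, 0.01],
  [0, 0, 0.01],
], turn=[0, 0, 0, 0])

```text
time_s: 7.58
ee_pos: [538.5, -40.9, 163.0]
ee_rot: [-180.0, 0.0, 84.0]
force: [0.2, -2.5, -3.6]
gripper_width: 23.5
gripper_force: 35.0
```

Request:
step_arm([
  [0, 0, 0.004],
  [0, 0, 0.008],
  [0, 0, 0.012],
  [0, 0, 0.012],
], turn=[0, 0, 0, 0])

```text
time_s: 8.07
ee_pos: [538.4, -40.7, 159.6]
ee_rot: [-180.0, 0.0, 84.0]
force: [0.2, -2.7, -2.6]
gripper_width: 23.4
gripper_force: 35.0
```

Request:
step_arm([
  [-0.001, 0, 0.006],
  [-0.001, 0, 0.014],
  [-0.001, 0, 0.022],
  [-0.001, 0, 0.03],
  [-0.001, 0, 0.038],
  [-0.001, 0, 0.044],
  [-0.001, 0, 0.046],
], turn=[0, 0, 0, 0, 0, 0, 0])

```text
time_s: 8.95
ee_pos: [538.4, -40.9, 145.8]
ee_rot: [-180.0, 0.0, 84.0]
force: [-0.8, -3.4, -1.3]
gripper_width: 23.6
gripper_force: 35.0
```

Request:
step_arm([
  [0, 0, 0.003],
  [0, 0, 0.006],
  [0, 0, 0.006],
], turn=[0, 0, 0])

```text
time_s: 9.32
ee_pos: [538.4, -40.9, 144.0]
ee_rot: [180.0, 0.0, 84.0]
force: [-0.1, -3.7, -1.8]
gripper_width: 23.7
gripper_force: 35.0
```

Request:
step_arm([
  [0, 0, 0.002],
  [0, 0, 0.004],
  [0, 0, 0.004],
], turn=[0, 0, 0])

```text
time_s: 9.7
ee_pos: [538.6, -40.9, 143.8]
ee_rot: [179.9, 0.0, 84.0]
force: [-1.8, -3.0, 5.8]
gripper_width: 23.6
gripper_force: 35.0
```

Request:
step_arm([
  [0, 0, -0.003],
  [0, 0, -0.003],
  [0, 0, -0.003],
  [0, 0, -0.003],
  [0, 0, -0.1],
  [0, 0, -0.25],
  [0, 0, -0.3],
  [0, 0, -0.3],
  [0, 0, -0.3],
], turn=[0, 0, 0, 0, 0, 0, 0, 0, 0], fingers=-1)

```text
time_s: 10.82
ee_pos: [537.4, -40.7, 231.1]
ee_rot: [-179.8, -0.0, 84.0]
force: [0.1, -1.3, 0.5]
gripper_width: 90.8
gripper_force: 0.0
```

```bash
python3 - <<'E'
from h import *
from workcell import env,cams
s=env.state();f=cams.grab_frame("wrist");np.savez("pics/w5.npz",p=s["ee_pos"],r=s["ee_rot"],**f)
print(s["ee_pos"],s["ee_rot"],s["force"],s["time_s"])
a=np.load("pics/w1.npz")
cv2.imwrite("pics/w5.png",np.hstack([cv2.resize(f["color"],(400,300)),cv2.resize(a["color"],(400,300))]))
b=cv2.resize(f["color"][:330,130:400],None,fx=1.8,fy=1.8,interpolation=cv2.INTER_CUBIC)
a1=cv2.resize(np.load("pics/w1.npz")["color"][:200,250:],None,fx=1.1,fy=1.1)
cv2.imwrite("pics/w5.png",cv2.resize(f["color"],(800,600),interpolation=cv2.INTER_CUBIC))
E
```

```text
[537.43743508 -40.69909255 231.10013563] [-1.79814352e+02 -2.41247947e-03  8.39530453e+01] [ 0.10056733 -1.31749297  0.51560549] 10.825
```

View pics/w5.png

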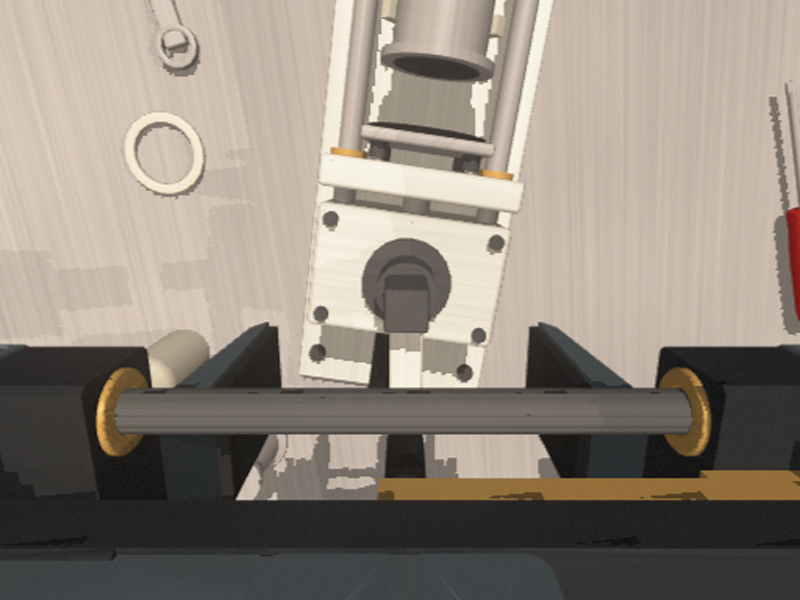

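w5: the crank is home, with the arm pointing down the image. The plate's rubber top edge is at (425,122), the flange face centre is at (438,66), and the tail head is out of view.

```bash
python3 - <<'E'
from h import *
k=1.5625
f=np.load("pics/w5.npz");W=tool(f["p"],f["r"]);T=W@f["tool_from_camera"]
o=lambda u,v,z:onz(f,(u/k,v/k),z,T)
a,b=o(320,183,106),o(522,211,106);d=b-a;print("head edge",a,b,"fix yaw",np.degrees(np.arctan2(d[1],d[0]))+90)
d/=np.linalg.norm(d);n=np.array([-d[1],d[0],0]);S=np.array([538.3,-41.8,0])
for nm,P in(("plate rubber top",o(425,122,99)),("flange ctr",o(438,66,58)),("flange wide",(o(383,62,58)+o(495,72,58))/2),("boss",o(407,307,170))):
    print(nm,P.round(1),"along",round((P-S)@n,1))
# tail gap from the start scene picture: barrel far flange / tail face in crop c3
s=np.load("pics/scene0.npz")
for nm,uv,z in(("flange top far",(575,118),96.5),("tail face top",(600,110),100)):
    P=onz(s,(225+uv[0]/5,140+uv[1]/5),z);print(nm,P.round(1),round((P-S)@n,1))
E
```

```text
head edge [492.3326828   28.40638913 106.        ] [615.57542119  -1.80889216 106.        ] fix yaw 76.22457272561395
plate rubber top [560.5  57.6  99. ] along 101.9
flange ctr [574.6  96.   58. ] along 142.5
flange wide [575.3  95.3  58. ] along 142.0
boss [539.1 -38.8 170. ] along 3.1
flange top far [591.4 227.5  96.5] 274.2
tail face top [598.1 243.6 100. ] 291.5
```

Request:
step_arm([
  [-0.15, 0, 0],
  [-0.28, 0, 0],
  [-0.2877, 0, 0],
  [-0.2877, 0, 0.03],
  [-0.2877, 0, 0.1],
  [-0.2877, 0, 0.16],
  [-0.2877, 0, 0.186],
  [-0.2877, 0, 0.186],
], turn=[0, 0, 0, 0, 0, 0, 0, 0], fingers=0)

```text
time_s: 11.88
ee_pos: [529.1, -125.9, 176.4]
ee_rot: [-179.9, -0.0, 84.0]
force: [0.9, 0.4, -0.4]
gripper_width: 45.9
gripper_force: 0.0
```

Request:
step_arm([
  [0, 0, 0],
  [0, 0, 0],
  [0, 0, 0],
  [0, 0, 0],
  [0, 0, 0],
], turn=[0, 0, 0, 0, 0], fingers=1, force=35)

```text
time_s: 12.5
ee_pos: [529.6, -127.0, 177.4]
ee_rot: [180.0, 0.0, 83.9]
force: [-1.7, -1.1, 0.9]
gripper_width: 20.6
gripper_force: 35.0
```

```bash
python3 - <<'E'
import numpy as np
for t in (10,15,18):
  p=np.radians(np.arange(0,361,t));x=(1-np.cos(p))*85/300;y=-np.sin(p)*85/300
  print(t,[[round(a,3)+0,round(b,3)+0,0] for a,b in zip(x,y)])
E
```

```text
10 [[np.float64(0.0), np.float64(0.0), 0], [np.float64(0.004), np.float64(-0.049), 0], [np.float64(0.017), np.float64(-0.097), 0], [np.float64(0.038), np.float64(-0.142), 0], [np.float64(0.066), np.float64(-0.182), 0], [np.float64(0.101), np.float64(-0.217), 0], [np.float64(0.142), np.float64(-0.245), 0], [np.float64(0.186), np.float64(-0.266), 0], [np.float64(0.234), np.float64(-0.279), 0], [np.float64(0.283), np.float64(-0.283), 0], [np.float64(0.333), np.float64(-0.279), 0], [np.float64(0.38), np.float64(-0.266), 0], [np.float64(0.425), np.float64(-0.245), 0], [np.float64(0.465), np.float64(-0.217), 0], [np.float64(0.5), np.float64(-0.182), 0], [np.float64(0.529), np.float64(-0.142), 0], [np.float64(0.55), np.float64(-0.097), 0], [np.float64(0.562), np.float64(-0.049), 0], [np.float64(0.567), np.float64(0.0), 0], [np.float64(0.562), np.float64(0.049), 0], [np.float64(0.55), np.float64(0.097), 0], [np.float64(0.529), np.float64(0.142), 0], [np.float64(0.5), np.float64(0.182), 0], [np.float64(0.465), np.float64(0.217), 0], [np.float64(0.425), np.float64(0.245), 0], [np.float64(0.38)
[... 1765 characters left out ...]
64(-0.269), 0], [np.float64(0.283), np.float64(-0.283), 0], [np.float64(0.371), np.float64(-0.269), 0], [np.float64(0.45), np.float64(-0.229), 0], [np.float64(0.513), np.float64(-0.167), 0], [np.float64(0.553), np.float64(-0.088), 0], [np.float64(0.567), np.float64(0.0), 0], [np.float64(0.553), np.float64(0.088), 0], [np.float64(0.513), np.float64(0.167), 0], [np.float64(0.45), np.float64(0.229), 0], [np.float64(0.371), np.float64(0.269), 0], [np.float64(0.283), np.float64(0.283), 0], [np.float64(0.196), np.float64(0.269), 0], [np.float64(0.117), np.float64(0.229), 0], [np.float64(0.054), np.float64(0.167), 0], [np.float64(0.014), np.float64(0.088), 0], [np.float64(0.0), np.float64(0.0), 0]]
```

Request:
step_arm([
  [0.004, -0.049, 0],
  [0.017, -0.097, 0],
  [0.038, -0.142, 0],
  [0.066, -0.182, 0],
  [0.101, -0.217, 0],
  [0.142, -0.245, 0],
  [0.186, -0.266, 0],
  [0.234, -0.279, 0],
  [0.283, -0.283, 0],
], turn=[0, 0, 0, 0, 0, 0, 0, 0, 0])

```text
time_s: 13.62
ee_pos: [453.4, -34.6, 177.5]
ee_rot: [179.9, 0.2, 84.0]
force: [1.8, -7.0, -0.6]
gripper_width: 20.1
gripper_force: 35.0
```

Request:
step_arm([
  [0.074, 0.009, 0],
  [0.142, 0.038, 0],
  [0.201, 0.083, 0],
  [0.246, 0.141, 0],
  [0.274, 0.21, 0],
  [0.284, 0.283, 0],
], turn=[0, 0, 0, 0, 0, 0])

```text
time_s: 14.38
ee_pos: [542.5, 43.7, 176.6]
ee_rot: [-179.4, -0.0, 84.0]
force: [-6.6, 1.4, 3.2]
gripper_width: 20.2
gripper_force: 35.1
```

Request:
step_arm([
  [-0.01, 0.073, 0],
  [-0.038, 0.142, 0],
  [-0.083, 0.2, 0],
  [-0.142, 0.245, 0],
  [-0.21, 0.274, 0],
  [-0.284, 0.283, 0],
], turn=[0, 0, 0, 0, 0, 0])

```text
time_s: 15.12
ee_pos: [623.6, -47.8, 178.2]
ee_rot: [179.8, -0.4, 84.0]
force: [2.7, 6.9, 2.9]
gripper_width: 20.2
gripper_force: 35.0
```

Request:
step_arm([
  [-0.073, -0.009, 0],
  [-0.141, -0.038, 0],
  [-0.2, -0.083, 0],
  [-0.245, -0.141, 0],
  [-0.273, -0.21, 0],
  [-0.283, -0.283, 0],
], turn=[0, 0, 0, 0, 0, 0])

```text
time_s: 15.88
ee_pos: [531.3, -127.3, 178.3]
ee_rot: [179.5, 0.0, 83.9]
force: [6.4, -1.5, -0.1]
gripper_width: 20.1
gripper_force: 35.1
```

Request:
step_arm([
  [0.01, -0.073, 0],
  [0.038, -0.142, 0],
  [0.083, -0.2, 0],
  [0.142, -0.245, 0],
  [0.21, -0.274, 0],
  [0.283, -0.283, 0],
], turn=[0, 0, 0, 0, 0, 0])

```text
time_s: 16.62
ee_pos: [453.3, -34.5, 177.6]
ee_rot: [179.8, 0.2, 84.0]
force: [3.8, -6.1, -1.4]
gripper_width: 20.0
gripper_force: 35.0
```

Request:
step_arm([
  [0.074, 0.009, 0],
  [0.142, 0.038, 0],
  [0.201, 0.083, 0],
  [0.246, 0.141, 0],
  [0.274, 0.21, 0],
  [0.284, 0.283, 0],
], turn=[0, 0, 0, 0, 0, 0])

```text
time_s: 17.38
ee_pos: [542.4, 43.7, 176.6]
ee_rot: [-179.4, -0.0, 84.0]
force: [-7.5, 0.2, 5.0]
gripper_width: 20.2
gripper_force: 35.1
```

Request:
step_arm([
  [-0.01, 0.073, 0],
  [-0.038, 0.142, 0],
  [-0.083, 0.2, 0],
  [-0.142, 0.245, 0],
  [-0.21, 0.274, 0],
  [-0.284, 0.283, 0],
], turn=[0, 0, 0, 0, 0, 0])

```text
time_s: 18.12
ee_pos: [623.5, -47.8, 178.2]
ee_rot: [179.8, -0.4, 83.9]
force: [2.8, 7.0, 3.4]
gripper_width: 20.1
gripper_force: 35.0
```

```bash
python3 - <<'E'
from h import *
from workcell import env,cams
s=env.state();print(s["ee_pos"],s["force"],s["torque"])
for n in("wrist","scene","side"):
    f=cams.grab_frame(n);np.savez(f"pics/{n}6.npz",p=s["ee_pos"],r=s["ee_rot"],**f)
f=np.load("pics/wrist6.npz");T=tool(f["p"],f["r"])@f["tool_from_camera"]
n=np.array([np.cos(np.radians(76.2)),np.sin(np.radians(76.2)),0]);S=np.array([538.3,-41.8,0])
for d in(130,140,150,280,285):print(d,proj(f,S+n*d+[0,0,98],T).round(),proj(np.load("pics/scene6.npz"),S+n*d+[0,0,98],np.load("pics/scene6.npz")["extrinsics"]).round())
E
```

```text
[623.54957293 -47.79096749 178.16033265] [2.82119178 6.98229602 3.43252506] [ 1.34444867 -0.4709866   0.02582902]
130 [171.  38.] [304. 179.]
140 [172.  24.] [307. 178.]
150 [173.   9.] [309. 177.]
280 [ 187. -205.] [343. 165.]
285 [ 187. -214.] [345. 165.]
```

Request:
step_arm([
  [-0.073, -0.009, 0],
  [-0.141, -0.038, 0],
  [-0.2, -0.083, 0],
  [-0.245, -0.141, 0],
  [-0.273, -0.21, 0],
  [-0.283, -0.283, 0],
], turn=[0, 0, 0, 0, 0, 0])

```text
time_s: 19.02
ee_pos: [531.2, -127.5, 178.2]
ee_rot: [179.6, 0.1, 84.0]
force: [6.4, 0.3, 0.1]
gripper_width: 20.4
gripper_force: 35.2
```

```bash
python3 - <<'E'
import numpy as np
P=lambda d:np.array([1-np.cos(np.radians(d)),-np.sin(np.radians(d))])*85/300
for d in range(0,360,15):print(d,[[float(v) for v in (P(d+k)-P(d)).round(4)] for k in(5,10,15)])
E
```

```text
0 [[0.0011, -0.0247], [0.0043, -0.0492], [0.0097, -0.0733]]
15 [[0.0074, -0.0236], [0.0169, -0.0464], [0.0283, -0.0683]]
30 [[0.0133, -0.0208], [0.0283, -0.0405], [0.045, -0.0587]]
45 [[0.0182, -0.0167], [0.0378, -0.0317], [0.0587, -0.045]]
60 [[0.0219, -0.0114], [0.0448, -0.0209], [0.0683, -0.0283]]
75 [[0.0241, -0.0053], [0.0486, -0.0086], [0.0733, -0.0097]]
90 [[0.0247, 0.0011], [0.0492, 0.0043], [0.0733, 0.0097]]
105 [[0.0236, 0.0074], [0.0464, 0.0169], [0.0683, 0.0283]]
120 [[0.0208, 0.0133], [0.0405, 0.0283], [0.0587, 0.045]]
135 [[0.0167, 0.0182], [0.0317, 0.0378], [0.045, 0.0587]]
150 [[0.0114, 0.0219], [0.0209, 0.0448], [0.0283, 0.0683]]
165 [[0.0053, 0.0241], [0.0086, 0.0486], [0.0097, 0.0733]]
180 [[-0.0011, 0.0247], [-0.0043, 0.0492], [-0.0097, 0.0733]]
195 [[-0.0074, 0.0236], [-0.0169, 0.0464], [-0.0283, 0.0683]]
210 [[-0.0133, 0.0208], [-0.0283, 0.0405], [-0.045, 0.0587]]
225 [[-0.0182, 0.0167], [-0.0378, 0.0317], [-0.0587, 0.045]]
240 [[-0.0219, 0.0114], [-0.0448, 0.0209], [-0.0683, 0.0283]]
255 [[-0.0241, 0.0053], [-0.0486, 0.0086], [-0.0733, 0.0097]]
270 [[-0.0247, -0.0011], [-0.0492, -0.0043], [-0.0733, -0.0097]]
285 [[-0.0236, -0.0074], [-0.0464, -0.0169], [-0.0683, -0.0283]]
300 [[-0.0208, -0.0133], [-0.0405, -0.0283], [-0.0587, -0.045]]
315 [[-0.0167, -0.0182], [-0.0317, -0.0378], [-0.045, -0.0587]]
330 [[-0.0114, -0.0219], [-0.0209, -0.0448], [-0.0283, -0.0683]]
345 [[-0.0053, -0.0241], [-0.0086, -0.0486], [-0.0097, -0.0733]]
```

Request:
step_arm([
  [0.0011, -0.0247, 0],
  [0.0043, -0.0492, 0],
  [0.0097, -0.0733, 0],
], turn=[0, 0, 0])

```text
time_s: 19.4
ee_pos: [509.7, -122.4, 178.1]
ee_rot: [179.7, 0.1, 84.0]
force: [2.6, -4.8, 3.6]
gripper_width: 20.3
gripper_force: 35.2
```

Request:
step_arm([
  [0.0074, -0.0236, 0],
  [0.0169, -0.0464, 0],
  [0.0283, -0.0683, 0],
], turn=[0, 0, 0])

```text
time_s: 19.77
ee_pos: [489.9, -112.0, 178.0]
ee_rot: [179.7, 0.2, 84.0]
force: [3.2, -4.3, 3.4]
gripper_width: 20.6
gripper_force: 35.1
```

Request:
step_arm([
  [0.0133, -0.0208, 0],
  [0.0283, -0.0405, 0],
  [0.045, -0.0587, 0],
], turn=[0, 0, 0])

```text
time_s: 20.15
ee_pos: [473.3, -96.8, 177.9]
ee_rot: [179.8, 0.2, 84.0]
force: [2.4, -5.5, 4.2]
gripper_width: 20.0
gripper_force: 35.1
```

Request:
step_arm([
  [0.0182, -0.0167, 0],
  [0.0378, -0.0317, 0],
  [0.0587, -0.045, 0],
], turn=[0, 0, 0])

```text
time_s: 20.52
ee_pos: [461.4, -78.0, 177.8]
ee_rot: [179.8, 0.2, 84.0]
force: [2.0, -6.0, 4.5]
gripper_width: 20.4
gripper_force: 35.1
```

Request:
step_arm([
  [0.0219, -0.0114, 0],
  [0.0448, -0.0209, 0],
  [0.0683, -0.0283, 0],
], turn=[0, 0, 0])

```text
time_s: 20.9
ee_pos: [454.5, -56.8, 177.6]
ee_rot: [179.9, 0.3, 84.0]
force: [1.2, -7.6, 4.2]
gripper_width: 20.5
gripper_force: 35.1
```

Request:
step_arm([
  [0.0241, -0.0053, 0],
  [0.0486, -0.0086, 0],
  [0.0733, -0.0097, 0],
], turn=[0, 0, 0])

```text
time_s: 21.28
ee_pos: [453.2, -34.7, 177.3]
ee_rot: [-180.0, 0.3, 84.0]
force: [0.7, -6.4, 4.2]
gripper_width: 20.2
gripper_force: 35.0
```

```bash
python3 - <<'E'
from h import *
from workcell import env,cams
s=env.state();print(s["ee_pos"],s["force"],s["time_s"])
for n in("wrist","scene","side"):
    f=cams.grab_frame(n);np.savez(f"pics/{n}7.npz",p=s["ee_pos"],r=s["ee_rot"],**f)
E
```

```text
[453.22935357 -34.70956112 177.27606904] [ 0.71929646 -6.35676264  4.16783869] 21.275
```

Request:
step_arm([
  [0, 0, 0],
  [0, 0, 0],
  [0, 0, 0],
  [0, 0, -0.05],
  [0, 0, -0.15],
  [0, 0, -0.21],
  [0.15, 0.1, -0.21],
  [0.35, 0.2, -0.21],
  [0.55, 0.3, -0.21],
  [0.712, 0.411, -0.21],
  [0.712, 0.411, -0.21],
  [0.712, 0.411, -0.21],
  [0.712, 0.411, -0.21],
], turn=[0, 0, 0, 0, 0, 0, 0, 0, 0, 0, 0, 0, 0], fingers=-1)

```text
time_s: 23.05
ee_pos: [598.1, 165.0, 240.3]
ee_rot: [-180.0, 0.0, 83.9]
force: [-0.0, 0.4, -0.2]
gripper_width: 91.1
gripper_force: 0.0
```

```bash
python3 - <<'E'
from h import *
from workcell import env,cams
s=env.state();f=cams.grab_frame("wrist");np.savez("pics/w8.npz",p=s["ee_pos"],r=s["ee_rot"],**f)
print(s["ee_pos"],s["ee_rot"],s["time_s"])
cv2.imwrite("pics/w8.png",cv2.resize(f["color"][0:255,170:410],None,fx=2.35,fy=2.35,interpolation=cv2.INTER_CUBIC))
E
```

```text
[598.05155    165.03729928 240.29836725] [-1.79972202e+02  2.30052825e-02  8.38863966e+01] 23.05
```

View pics/w8.png

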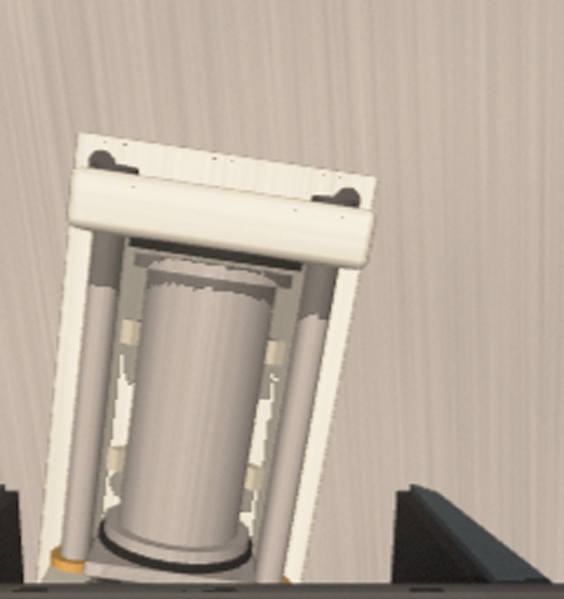

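w8: the plate's rubber (dark arc at (175,555)) is at the barrel's near flange. The far flange at (205,270) is close to the tail head's rubber (215,250). I'll measure along the axis.

```bash
python3 - <<'E'
from h import *
f=np.load("pics/w8.npz");T=tool(f["p"],f["r"])@f["tool_from_camera"]
y=np.radians(76.2);n=np.array([np.cos(y),np.sin(y),0]);l=np.array([-n[1],n[0],0]);S=np.array([538.3,-41.8,0])
g=cv2.cvtColor(f["color"],cv2.COLOR_BGR2GRAY)
for z,dr in((96.5,(np.arange(120,160,1),np.arange(258,310,1))),):
  for ds in dr:
    for off in(-4,0,4):
      uv=np.array([proj(f,S+n*d+l*off+[0,0,z],T) for d in ds],np.float32)
      v=cv2.remap(g,uv[None,:,0],uv[None,:,1],cv2.INTER_LINEAR)[0]
      print(z,off,ds[0],v.tolist())
    print(uv[0],uv[-1])
E
```

```text
96.5 -4 120 [103, 99, 98, 96, 94, 92, 95, 93, 86, 79, 75, 73, 90, 131, 179, 184, 185, 174, 119, 60, 49, 49, 53, 86, 137, 182, 182, 183, 181, 165, 143, 131, 151, 176, 183, 183, 183, 182, 183, 183]
96.5 0 120 [100, 98, 98, 95, 91, 92, 95, 91, 80, 77, 75, 80, 107, 168, 182, 185, 185, 173, 124, 68, 49, 49, 56, 83, 164, 186, 187, 186, 185, 176, 141, 132, 153, 183, 186, 186, 186, 185, 185, 186]
96.5 4 120 [98, 97, 95, 93, 91, 96, 93, 86, 79, 77, 73, 94, 139, 180, 182, 184, 181, 169, 128, 64, 48, 49, 53, 82, 138, 184, 184, 185, 184, 173, 148, 128, 146, 173, 185, 186, 185, 186, 185, 185]
[236.3078  257.11313] [240.3885  225.34065]
96.5 -4 258 [185, 185, 185, 184, 184, 184, 185, 185, 185, 186, 187, 187, 184, 183, 160, 116, 118, 118, 118, 134, 176, 187, 187, 187, 187, 171, 138, 129, 72, 58, 59, 64, 95, 151, 180, 203, 222, 229, 230, 231, 231, 232, 234, 233, 232, 233, 233, 236, 238, 238, 239, 239]
96.5 0 258 [190, 191, 191, 192, 192, 192, 191, 192, 192, 193, 191, 192, 192, 191, 190, 182, 133, 120, 123, 137, 184, 195, 194, 193, 189, 132, 136, 140, 75, 59, 60, 63, 96, 150, 178, 204, 224, 229, 230, 230, 231, 232, 233, 234, 234, 233, 233, 235, 238, 240, 239, 238]
96.5 4 258 [186, 185, 185, 185, 185, 185, 185, 185, 185, 185, 185, 185, 185, 180, 153, 119, 119, 118, 119, 137, 174, 187, 186, 186, 186, 167, 136, 134, 90, 60, 60, 63, 94, 148, 179, 202, 222, 229, 230, 231, 231, 232, 234, 233, 233, 232, 233, 236, 237, 238, 239, 240]
[251.82443 136.30045] [258.40817  85.03942]
```

Request:
step_arm([
  [-0.15, -0.09, 0],
  [-0.35, -0.2, 0],
  [-0.55, -0.32, 0],
  [-0.7, -0.405, 0],
  [-0.712, -0.411, 0],
  [-0.712, -0.411, 0.03],
  [-0.712, -0.411, 0.1],
  [-0.712, -0.411, 0.17],
  [-0.712, -0.411, 0.21],
  [-0.712, -0.411, 0.21],
], turn=[0, 0, 0, 0, 0, 0, 0, 0, 0, 0], fingers=0)

```text
time_s: 24.35
ee_pos: [453.7, -32.5, 176.1]
ee_rot: [-179.9, -0.0, 84.0]
force: [0.3, -0.8, -0.2]
gripper_width: 45.7
gripper_force: 0.0
```

Request:
step_arm([
  [0, 0, 0],
  [0, 0, 0],
  [0, 0, 0],
  [0, 0, 0],
  [0, 0, 0],
  [0, 0, 0],
], turn=[0, 0, 0, 0, 0, 0], fingers=1)

```text
time_s: 25.1
ee_pos: [453.9, -33.2, 177.3]
ee_rot: [180.0, 0.0, 84.0]
force: [0.4, 0.2, 2.5]
gripper_width: 20.0
gripper_force: 35.0
```

Request:
step_arm([
  [0.0247, 0.0011, 0],
  [0.0492, 0.0043, 0],
  [0.0733, 0.0097, 0],
], turn=[0, 0, 0])

```text
time_s: 25.48
ee_pos: [456.4, -13.1, 177.4]
ee_rot: [-179.7, 0.3, 84.0]
force: [-8.1, -5.2, 9.2]
gripper_width: 20.7
gripper_force: 35.0
```

Request:
step_arm([
  [0.0236, 0.0074, 0],
  [0.0464, 0.0169, 0],
  [0.0683, 0.0283, 0],
], turn=[0, 0, 0])

```text
time_s: 25.85
ee_pos: [464.2, 7.8, 177.2]
ee_rot: [-179.3, 0.1, 84.0]
force: [-13.4, -1.0, 13.4]
gripper_width: 20.1
gripper_force: 35.0
```

Request:
step_arm([
  [0.0208, 0.0133, 0],
  [0.0405, 0.0283, 0],
  [0.0587, 0.045, 0],
], turn=[0, 0, 0])

```text
time_s: 26.22
ee_pos: [477.8, 26.1, 177.4]
ee_rot: [-179.1, -0.1, 83.9]
force: [-15.3, 5.0, 16.8]
gripper_width: 20.4
gripper_force: 35.1
```

Request:
step_arm([
  [0.0167, 0.0182, 0],
  [0.0317, 0.0378, 0],
  [0.045, 0.0587, 0],
], turn=[0, 0, 0])

```text
time_s: 26.6
ee_pos: [497.1, 40.3, 178.0]
ee_rot: [-179.1, -0.4, 83.8]
force: [-15.6, 11.8, 18.8]
gripper_width: 20.2
gripper_force: 35.3
```

Request:
step_arm([
  [0.0114, 0.0219, 0],
  [0.0209, 0.0448, 0],
  [0.0283, 0.0683, 0],
], turn=[0, 0, 0])

```text
time_s: 26.98
ee_pos: [520.4, 48.7, 178.8]
ee_rot: [-179.4, -0.7, 83.8]
force: [-11.7, 16.4, 17.3]
gripper_width: 20.5
gripper_force: 35.3
```

Request:
step_arm([
  [0.0053, 0.0241, 0],
  [0.0086, 0.0486, 0],
  [0.0097, 0.0733, 0],
], turn=[0, 0, 0])

```text
time_s: 27.35
ee_pos: [545.3, 50.2, 179.5]
ee_rot: [-179.7, -0.8, 83.9]
force: [-7.9, 16.9, 15.2]
gripper_width: 20.1
gripper_force: 35.3
```

```bash
python3 - <<'E'
from h import *
from workcell import env,cams
s=env.state()
for k in("qpos","effort","ee_pos","ee_rot","force","torque","time_s"):print(k,np.round(s[k],2))
f=cams.grab_frame("wrist");np.savez("pics/w9.npz",p=s["ee_pos"],r=s["ee_rot"],**f)
g=cams.grab_frame("side");np.savez("pics/side9.npz",**g)
h=cams.grab_frame("scene");np.savez("pics/scene9.npz",**h)
W=tool(s["ee_pos"],s["ee_rot"]);T=W@f["tool_from_camera"];gr=cv2.cvtColor(f["color"],cv2.COLOR_BGR2GRAY)
# handle top in pads: profile along tool x through y=0 in image at handle-top height
for y in (0,):
  uv=np.array([proj(f,(W@[x,y,-26,1])[:3],T) for x in range(-30,40,2)],np.float32)
  print(uv[0],uv[-1],cv2.remap(gr,uv[None,:,0],uv[None,:,1],1)[0].tolist())
c=np.array([538.3,-41.8,170]);print("boss px side",proj(g,c,g["extrinsics"]),"scene",proj(h,c,h["extrinsics"]),"wrist",proj(f,c,T))
E
```

```text
qpos [ 3.51 16.64 94.91  0.91 68.57  9.32]
effort [-10.   -30.98 -19.97  -5.56  -2.49  -0.07]
ee_pos [545.27  50.19 179.46]
ee_rot [-179.74   -0.82   83.86]
force [-7.85 16.86 15.2 ]
torque [ 3.3   1.81 -0.07]
time_s 27.35
[258.66898 290.30255] [258.72913 173.72499] [166, 166, 166, 167, 137, 109, 113, 119, 121, 119, 114, 103, 96, 82, 45, 46, 52, 41, 41, 40, 43, 44, 45, 47, 48, 64, 244, 177, 157, 159, 159, 162, 162, 209, 243]
boss px side [264.93753909 164.54702059] scene [268.47968015 176.1268513 ] wrist [262.58173023 340.75951814]
```

```bash
python3 - <<'E'
from h import *
for nm in("wrist6","wrist7","w9"):
  f=np.load(f"pics/{nm}.npz");W=tool(f["p"],f["r"]);Tc=f["tool_from_camera"];gr=cv2.cvtColor(f["color"],cv2.COLOR_BGR2GRAY)
  print(nm,f["p"].round(1),f["r"].round(1))
  for r in range(190,300,4):print(r,' '.join(f"{v:3d}" for v in gr[r,220:300:4]))
a=np.load("pics/scene7.npz")["color"];b=np.load("pics/scene9.npz")["color"]
for nm in ("scene6","scene7","scene9"):
  g=cv2.cvtColor(np.load(f"pics/{nm}.npz")["color"],cv2.COLOR_BGR2GRAY);print(nm)
  for r in range(162,198,2):print(r,' '.join(f"{v:3d}" for v in g[r,244:296:2]))
E
```

```text
wrist6 [623.5 -47.8 178.2] [179.8  -0.4  83.9]
190 236 229 208 175 173 178 178 222 234 215 226 236 206 197 198 200 200 197 194 199
194 233 234 236 237 238 239 248 175  52  51  54  50 215 182 196 200 202 197 192 199
198 237 237 237 237 236 237 197  49  50  51  49  50  45 231 196 201 200 197 191 195
202 238 237 238 237 237 237  72  47  48  47  46  48  48 200 196 200 200 196 190 195
206 236 237 238 135 238 239  48  49  48  48  49  48  43  47 195 198 118 195 189 193
210 238 109  83  81  51 206  45  47  49  45  45  47  46  45 124  45  79  77 121 197
214 218  81  81  71  52 208  45  48  44  48  45  44  44  42 122  46  75  78  77 181
218  79  79  81  54  53 214  47  43  45  44  43  42  40  42 123  44  57  77  79  78
222  78  80  78  49  47 122  44  42  45  55  56  41  42  38  71  45  45  75  76  74
226  78  78  77  48  46  42  42  50  49  46  49  49  51  41  37  41  43  76  72  74
230  77  76  64  45  40  39  46  48  46  46  46  46  45  45  32  38  42  70  75  76
234  78  76  51  44  39  42  44  46 166 194 193 179  42  44  35  37  42  52  73  72
238  76  77  46  42  36  48  46  43 195 191 1
[... 11251 characters left out ...]
  46  46 110 135 124 208 208 149 137 120 112 111 112
186 168 168 170 120 134 144 133 127  95  52  54  47  46  46  53  61 111 127 130 125 125 126 126 114 106 104
188 169 171 169 120 118 144 142 122  55  49  49  55  52  57  51  49  78 161 183 126 125 127 155 144 101 100
190 170 167 168 119 113 133 217 128  56  49  45  45  46  47  47  70  82 203 206 161 164 169 172 181  92  88
192 167 167 184 124 112 117 143 112  58  55  46  45  46  44  50  81  81 203 203 203 156 142 128 113  81  93
194 201 207 208 126 112 113 131 142  70  58  54  46  43  58  81  81 123 203 203 206 161  91 103 120 126 122
196 210 182 149 118 113 113 116 137 127  57  66  67  52  71  77  94 199 207 204 204 202 125 127 126 127 127
```

The radial force has built up during this arc. I'll let go of the handle, check the crank, and grip it again.

Request:
step_arm([
  [0, 0, 0],
  [0, 0, 0],
  [0, 0, 0],
  [0, 0, 0],
], turn=[0, 0, 0, 0], fingers=-1)

```text
time_s: 28.0
ee_pos: [547.3, 42.1, 176.7]
ee_rot: [-180.0, 0.0, 83.9]
force: [0.3, -0.3, -0.2]
gripper_width: 57.2
gripper_force: 0.0
```

Request:
step_arm([
  [0, 0, -0.05],
  [0, 0, -0.13],
  [0, 0, -0.18],
  [-0.15, -0.02, -0.18],
  [-0.28, -0.02, -0.18],
  [-0.28, -0.02, -0.18],
  [-0.28, -0.02, -0.18],
  [-0.28, -0.02, -0.18],
], turn=[0, 0, 0, 0, 0, 0, 0, 0])

```text
time_s: 29.0
ee_pos: [532.6, -39.7, 231.2]
ee_rot: [180.0, -0.0, 84.0]
force: [-0.6, 0.1, -0.4]
gripper_width: 91.0
gripper_force: 0.0
```

```bash
python3 - <<'E'
from h import *
from workcell import env,cams
s=env.state();f=cams.grab_frame("wrist");np.savez("pics/w10.npz",p=s["ee_pos"],r=s["ee_rot"],**f)
print(s["ee_pos"],s["ee_rot"],s["force"],s["time_s"])
W=tool(s["ee_pos"],s["ee_rot"]);T=W@f["tool_from_camera"];g=cv2.cvtColor(f["color"],cv2.COLOR_BGR2GRAY)
c=np.array([538.3,-41.8,0]);tx=W[:3,0];ty=W[:3,1]
print("pred boss",proj(f,c+[0,0,170],T),"handle",proj(f,c+85*tx+[0,0,203],T),"capedge",proj(f,c-30*tx+[0,0,100],T))
u,v=proj(f,c+[0,0,170],T).astype(int);print("rows around boss",u,v)
for r in range(v-60,min(v+45,384),3):print(r,' '.join(f"{x:3d}" for x in g[r,u-40:u+41:4]))
hu,hv=proj(f,c+85*tx+[0,0,203],T).astype(int);print("handle",hu,hv)
for r in range(max(hv-25,0),hv+40,3):print(r,' '.join(f"{x:3d}" for x in g[r,hu-40:hu+41:4]))
E
```

```text
[532.59703965 -39.66639417 231.18037374] [ 1.79990300e+02 -2.03614466e-02  8.40091247e+01] [-0.56131398  0.07619767 -0.35471716] 29.0
pred boss [265.63248565 200.66248607] handle [267.61594748  89.03580606] capedge [263.89057649 209.71011296]
rows around boss 265 200
140 239 242 241 203 165 165 156 169 169 244 241 235 223 220 197 169 162 161 163 163 160
143 236 238 237 201 162 163 150 168 167 245 241 238 230 230 229 227 228 225 224 205 175
146 230 239 239 199 161 161 145 168 167 244 241 239 231 232 232 232 231 230 231 230 229
149 229 237 235 235 159 159 149 171 165 243 241 241 225 226 226 227 229 230 232 232 231
152 232 238 237 159 159 157 149 169 170 242 242 242 227 227 227 227 226 225 225 227 227
155 232 241 240 163 164 153 140 170 242 241 243 241  99 218 228 228 229 228 228 228 227
158 230 239 239 164 149 149  69 243 242 239 243 241 106 100 171 227 227 228 227 227 229
161 231 236 236 145 146  68  74 243 241 239 242 241 130  99  97 207 228 228 227 228 228
164 235 241 240 150 122  77  73 240 241 239 242 240 156  98  96  97 231 232 232 233 231
167 231 231 233 151  71  70  73 238 241 
[... 3485 characters left out ...]
 184 140 145 143 144 130  46  48  46 181 190 190 195 182 132 146 149 150 150 146 148
109 181 134 145 143 147 175 178 174 178 175 192 192 188 195 138 146 146 149 150 146 148
112 179 130 146 145 146 172 173 173 178 175 198 193 183 150 139 147 148 148 150 145 148
115 177 123 146 146 146 170 173 170 177 174 223 194 180 145 145 148 148 150 150 146 150
118 176 114 147 146 148 168 171 171 176 172 232 193 179 138 142 148 149 150 150 147 149
121 172 113 149 149 146 164 171 170 176 170 236 194 179 133 144 149 147 149 148 149 150
124 169 116 149 147 152 157 172 170 174 242 239 194 175 126 145 149 149 148 147 150 148
127 166 135 149 149 148 148 170 171 175 242 241 195 172 121 147 149 149 151 150 147 147
```

```bash
cat > prof.py <<'E'
from h import *
import sys
y=np.radians(76.2);n=np.array([np.cos(y),np.sin(y),0]);l=np.array([-n[1],n[0],0]);S=np.array([538.3,-41.8,0])
def prof(name,ds,off,z=99):
    f=np.load(f"pics/{name}.npz");T=tool(f["p"],f["r"])@f["tool_from_camera"]
    g=cv2.cvtColor(f["color"],cv2.COLOR_BGR2GRAY)
    uv=np.array([proj(f,S+n*d+l*off+[0,0,z],T) for d in ds],np.float32)
    return cv2.remap(g,uv[None,:,0],uv[None,:,1],1)[0].tolist()
E
python3 - <<'E'
from prof import *
for o in(-10,0,10):
  print("w5",o,prof("w5",range(60,112),o))
  print("w10",o,prof("w10",range(104,160),o))
E
```

```text
w5 -10 [233, 233, 232, 233, 233, 234, 235, 234, 235, 236, 238, 238, 238, 236, 229, 197, 152, 146, 146, 146, 146, 146, 146, 146, 120, 96, 95, 96, 113, 156, 180, 185, 193, 203, 199, 156, 78, 57, 55, 66, 141, 147, 148, 148, 148, 148, 148, 148, 147, 147, 147, 148]
w10 -10 [118, 144, 180, 217, 235, 235, 236, 237, 236, 236, 237, 238, 237, 237, 240, 241, 241, 241, 240, 233, 210, 96, 93, 93, 93, 94, 94, 93, 93, 93, 103, 135, 172, 185, 196, 204, 210, 198, 102, 56, 55, 68, 139, 186, 185, 186, 185, 184, 181, 183, 183, 180, 181, 181, 179, 180]
w5 0 [233, 234, 234, 234, 234, 234, 235, 234, 235, 236, 237, 238, 238, 236, 229, 207, 159, 152, 152, 153, 152, 152, 150, 150, 128, 95, 95, 95, 117, 155, 183, 193, 196, 203, 206, 172, 69, 55, 57, 70, 123, 152, 151, 151, 151, 152, 152, 150, 151, 151, 151, 151]
w10 0 [119, 139, 178, 212, 232, 235, 237, 236, 237, 236, 237, 238, 238, 238, 240, 241, 241, 242, 240, 233, 184, 110, 95, 96, 95, 94, 94, 94, 94, 93, 98, 135, 172, 193, 199, 205, 212, 194, 120, 56, 56, 61, 127, 208, 209, 209, 208, 209, 207, 207, 208, 209, 207, 207, 208, 209]
w5 10 [240, 240, 239, 236, 235, 236, 237, 235, 235, 237, 238, 238, 238, 237, 232, 210, 159, 150, 149, 149, 149, 149, 149, 149, 128, 100, 97, 96, 105, 147, 179, 186, 192, 200, 198, 169, 85, 57, 56, 67, 134, 150, 149, 150, 149, 148, 149, 148, 149, 149, 150, 149]
w10 10 [119, 140, 176, 213, 234, 236, 236, 238, 237, 237, 238, 240, 238, 238, 239, 241, 242, 242, 241, 235, 208, 102, 95, 95, 95, 95, 96, 93, 94, 94, 101, 127, 166, 188, 196, 204, 210, 198, 101, 58, 57, 72, 150, 192, 192, 192, 192, 190, 190, 189, 189, 189, 190, 189, 189, 190]
```

Request:
step_arm([
  [0.15, -0.012, 0],
  [0.279, -0.012, 0],
  [0.279, -0.012, 0.03],
  [0.279, -0.012, 0.1],
  [0.279, -0.012, 0.16],
  [0.279, -0.012, 0.18],
  [0.279, -0.012, 0.18],
], turn=[0, 0, 0, 0, 0, 0, 0], fingers=0)

```text
time_s: 29.92
ee_pos: [537.6, 42.8, 176.8]
ee_rot: [-180.0, 0.0, 83.9]
force: [0.1, -0.2, -0.1]
gripper_width: 45.8
gripper_force: 0.0
```

Request:
step_arm([
  [0, 0, 0],
  [0, 0, 0],
  [0, 0, 0],
  [0, 0, 0],
  [0, 0, 0],
  [0, 0, 0],
], turn=[0, 0, 0, 0, 0, 0], fingers=1)

```text
time_s: 30.68
ee_pos: [537.9, 43.3, 177.3]
ee_rot: [180.0, -0.0, 84.0]
force: [-0.2, 0.5, 1.3]
gripper_width: 20.2
gripper_force: 35.0
```

Request:
step_arm([
  [0.0017, 0.0247, 0],
  [0.0013, 0.0494, 0],
  [-0.0013, 0.074, 0],
], turn=[0, 0, 0])

```text
time_s: 31.05
ee_pos: [556.8, 41.8, 177.0]
ee_rot: [-179.5, -0.1, 83.9]
force: [-8.1, 4.4, 8.0]
gripper_width: 20.1
gripper_force: 35.3
```

Request:
step_arm([
  [-0.0047, 0.0242, 0],
  [-0.0115, 0.048, 0],
  [-0.0204, 0.0711, 0],
], turn=[0, 0, 0])

```text
time_s: 31.42
ee_pos: [577.9, 34.0, 177.2]
ee_rot: [-179.6, -0.2, 83.9]
force: [-7.2, 6.5, 6.3]
gripper_width: 19.9
gripper_force: 35.3
```

Request:
step_arm([
  [-0.0108, 0.0222, 0],
  [-0.0236, 0.0434, 0],
  [-0.0381, 0.0634, 0],
], turn=[0, 0, 0])

```text
time_s: 31.8
ee_pos: [596.1, 21.3, 177.4]
ee_rot: [-179.7, -0.3, 83.9]
force: [-6.0, 7.9, 6.8]
gripper_width: 20.0
gripper_force: 35.3
```

Request:
step_arm([
  [0, 0, 0],
  [0, 0, 0],
], turn=[0, 0])

```text
time_s: 32.05
ee_pos: [596.9, 20.6, 177.4]
ee_rot: [-179.8, -0.2, 83.9]
force: [-3.7, 5.5, 5.2]
gripper_width: 20.0
gripper_force: 35.2
```

Request:
step_arm([
  [0, 0, 0],
  [0, 0, 0],
  [0, 0, 0],
  [0, 0, -0.05],
  [0, 0, -0.13],
  [0, 0, -0.18],
  [-0.007, -0.116, -0.18],
  [-0.007, -0.116, -0.18],
  [-0.007, -0.116, -0.18],
  [-0.007, -0.116, -0.18],
  [-0.007, -0.116, -0.18],
], turn=[0, 0, 0, 0, 0, 0, 0, 0, 0, 0, 0], fingers=-1)

```text
time_s: 33.42
ee_pos: [563.6, 20.2, 230.8]
ee_rot: [-180.0, 0.0, 83.9]
force: [0.4, 0.2, 0.4]
gripper_width: 91.2
gripper_force: 0.0
```

```bash
python3 - <<'E'
from prof import *
from workcell import env,cams
s=env.state();f=cams.grab_frame("wrist");np.savez("pics/w11.npz",p=s["ee_pos"],r=s["ee_rot"],**f);print(s["ee_pos"],s["time_s"])
def cross(v,d0,a,b,lv):  # first crossing of level lv in [a,b]
    for i in range(int((a-d0)/.25),int((b-d0)/.25)):
        if (v[i]-lv)*(v[i+1]-lv)<=0 and v[i]!=v[i+1]:return d0+.25*(i+(lv-v[i])/(v[i+1]-v[i]))
for nm,d0 in(("w5",60),("w10",106),("w11",106)):
  ds=np.arange(d0,d0+62,.25);P=np.median([prof(nm,ds,o) for o in range(-12,13,2)],0)
  print(nm,P[::4].astype(int).tolist())
  print("   grad peaks",[(float(ds[i]),int(np.gradient(P)[i]*4)) for i in range(2,len(ds)-2) if abs(np.gradient(P)[i])>3.5 and abs(np.gradient(P)[i])==max(abs(np.gradient(P)[i-2:i+3]))])
u=proj(f,S+[0,0,170],tool(f["p"],f["r"])@f["tool_from_camera"]) if 0 else None
E
```

```text
[563.64125159  20.18743303 230.78822004] 33.425
w5 [233, 234, 233, 233, 233, 234, 235, 234, 235, 236, 238, 238, 238, 236, 230, 205, 158, 148, 148, 147, 148, 148, 149, 146, 125, 96, 95, 95, 114, 153, 180, 188, 193, 200, 200, 169, 72, 56, 56, 70, 128, 147, 148, 148, 148, 148, 147, 147, 147, 147, 147, 148, 148, 148, 147, 147, 147, 147, 147, 147, 148, 148]
   grad peaks [(75.25, -58), (75.5, -58), (84.0, -40), (88.25, 40), (89.0, 38), (95.75, -98), (99.5, 68)]
w10 [178, 213, 234, 235, 236, 236, 237, 237, 238, 238, 238, 238, 240, 241, 241, 242, 240, 233, 196, 102, 95, 95, 95, 95, 94, 93, 94, 94, 100, 133, 171, 191, 196, 204, 210, 197, 109, 56, 56, 64, 138, 195, 193, 194, 194, 193, 192, 191, 190, 191, 192, 192, 191, 190, 192, 192, 190, 191, 192, 190, 192, 192]
   grad peaks [(106.5, 36), (124.25, -108), (135.0, 40), (135.75, 38), (142.0, -116), (146.0, 102)]
w11 [123, 150, 192, 223, 232, 232, 233, 233, 232, 233, 235, 234, 234, 235, 236, 237, 237, 237, 235, 228, 196, 126, 118, 148, 151, 151, 151, 150, 134, 143, 176, 187, 192, 197, 201, 186, 109, 59, 58, 66, 131, 189, 192, 191, 191, 191, 190, 190, 189, 189, 189, 189, 188, 189, 190, 190, 190, 190, 189, 190, 190, 190]
   grad peaks [(107.5, 46), (126.5, -76), (128.25, 36), (133.75, -20), (135.25, 36), (135.5, 36), (141.75, -100), (146.0, 98)]
```

Request:
step_arm([
  [-0.12, -0.04, 0],
  [-0.212, -0.081, 0],
  [-0.212, -0.081, 0],
  [-0.212, -0.081, 0],
  [-0.212, -0.081, 0],
], turn=[0, 0, 0, 0, 0])

```text
time_s: 34.1
ee_pos: [532.8, -39.7, 231.0]
ee_rot: [180.0, -0.0, 84.0]
force: [-0.4, -0.3, -0.7]
gripper_width: 91.2
gripper_force: 0.0
```

```bash
python3 - <<'E'
from h import *
from workcell import env,cams
s=env.state();f=cams.grab_frame("wrist");print(s["ee_pos"],s["time_s"])
T=tool(s["ee_pos"],s["ee_rot"])@f["tool_from_camera"];g=cv2.cvtColor(f["color"],cv2.COLOR_BGR2GRAY)
u,v=proj(f,[538.3,-41.8,170],T).astype(int);print(u,v)
for r in range(v-35,v+24,3):print(r,' '.join(f"{x:3d}" for x in g[r,u-40:u+41:4]))
E
```

```text
[532.8464069  -39.73788014 230.97846791] 34.1
265 200
165 236 235 235 234 124 103 102 100 100  78  78 224 243 242 240 243 240 184 148 150 152
168 234 233 230 232  99 101  98  79  73  75 102 243 242 239 243 238 241 144 145 146 146
171 235 234 235 181 100  97  91  71  93  96 212 243 240 238 242 239 188 147 145 149 146
174 234 235 236 109 101 101  67  95  98  74 242 241 238 241 238 240  72 149 150 150 149
177 234 231 231  95  97  96  86  96  81  75  91 241 237 242 237 217  72 135 148 148 216
180 233 234 236  98  96  95  95  96  69  73  76  79 239 239 238  77  71 135 152 151 216
183 236 236 235  97  97  86  97  87  64 100  82  78  76 183 226  87  71 135 150 148 212
186 231 231 232  95  97  97  98  65  69 104 106  96  77  74  74  91  70 140 147 148 215
189 233 234 233 104  96  96  91  65  96 105 100 103 101  74  74  97  96 146 145 146 234
192 230 232 232 170  97  79  67  65 100 101 104 101 101 100  77  97  95 149 151 231 232
195 235 235 233 188  98  71  63  91 104 102  99 101  99  99  99  98 196 227 229 230 232
198 231 232 234 232 133  68  64 102 102  99  98 100 102 100 101  92 230 230 228 228 228
201 238 239 239 233 183  71  86 101 102  99  99 100  99 100  85 198 225 228 230 231 231
204 242 242 241 241 240 147  97 100  98  99  98 101 100 101 204 232 233 231 232 231 228
207 242 242 243 244 243 170 163  94  98  99 101 101 101  86 229 230 230 229 231 233 232
210 164 201 214 229 240 201 167 166  91  99 100 102 100 223 234 231 229 230 231 231 230
213 149 149 146 149 154  88 150 157 158 107  99 101  91 236 237 237 235 235 234 234 173
216 149 148 145 149 150  47  47  47  48  54  54  94 158 203 219 232 232 233 236 237 177
219 149 148 144 148 150  46  46  46  46  45  45  42 148 149 147 147 147 183 196 212 181
222 147 147 145 146 149  45  43  45  45  45  40  43 145 146 146 146 146 147 145 144 233
```

```bash
python3 -c "
from workcell import env
print(env.job_done())"
```

```text
the job is handed in; nothing more can be done
None
```

The job is handed in at 34 s of the 72 s allowed: the crank is home on the spindle, the barrel is held against the tail head, and the sprung plate is pushed back about 4.7 mm of its 10 mm. During one stretch of winding I had up to about 17 N sideways and 19 N upwards at the wrist, so I let go of the handle, checked the crank was still home and gripped it again.

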